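Check the bag clips and shut the good ones away

ROBOT

A 7-joint arm with a two-finger parallel gripper is mounted at the origin on a cart in front of the work surface, level with it; the furniture and walls round the work are solid. World frame = base frame: x ahead of the robot, y to its left, z up, the work surface at z = 0. Lengths are in m, angles in degrees, forces in N, time in s.
With the tool pointing down it reaches from about 0.35 to 0.9 m from the base axis. Payload 19.9 kg.
Tool frame: the origin (TCP) lies at the centre of the arm's flange, where the gripper is bolted on; the fingertips stand 199 mm ahead of it and the grasp point (between the pads) lies 180 mm ahead of it; z points along the fingers, x is the direction in which the jaws open and shut, and the axes are right-handed (so a half turn about z gives the same grasp; the last joint's range is limited). The gripper opens to 94 mm and grips with 3 to 60 N. Pads are 16 mm wide; open, the fingers measure 119 mm over their backs; the gripper's body (75 mm by 177 mm) begins 78 mm behind the grasp point.
Start: joints at [-74.399, 23.915, -0.59, 92.452, 0.269, 63.638, -3.037], TCP at [0.193, 0.594, 0.405] pointing down, gripper open.
Joint ranges: [-161.28, 161.28], [-22.2, 115.67], [-73.04, 71.86], [3.21, 147.25], [-68.34, 248.33], [10.77, 114.83], [-161.83, 161.83]. Speed limits (degrees/s): [108.29, 108.29, 136.94, 136.94, 172.46, 172.46, 172.46].

INTERFACE

Orientations are given as a 3x3 rotation matrix whose columns are the frame's x, y, z axes.
In Python, from rig import sense, imaging, workorder gives the robot as it stands.
- The arm moves only by the tool apply_moves, never from a script. Its argument "deltas" is a list of rows, each a list of 7 numbers: the finger opening in cm, from 0 to 9.4, then the shift along the world's x, y, z in cm, then the turn, a rotation vector about the world's x, y, z in degrees. In form: [[jaw, x, y, z, wx, wy, wz], ...]. A call has 1 to 20 rows; each row shifts and turns the pose as measured when the row begins; what a row does not reach is not made up. A row lasts 1/8 s, in which the tool goes at most 62.5 mm and 10.7 degrees, less where a joint would pass 70% of its speed; a pose out of reach is approached as far as the arm can. A call is refused whole if a number of a shift passes 6.25 or a number of a turn 10.7, either way. A call with a gripper value outside its range is refused whole. The fingers move at their own pace and stop on an object; "newtons" is the grip in N (left out, the last holds). Time passes only in rows, so rows that do not move let the fingers close. It gives the time, the measured TCP pose, the force and the opening at its end, in the units of the state.
- sense(): the state, without advancing time (a new reading comes with each control period).
- imaging.read_camera(name): name is "scene" or "top" or "wrist"; returns a dict with "frame" (480x640x3 uint8, red, green, blue), "fx", "fy", "cx", "cy" (pixels), "distortion" ([k1, k2, p1, p2, k3] as OpenCV has them; the pictures are not rectified), "origin" and "rotation" of the camera in the world; the wrist camera has in their place "hand_eye" (4x4, takes a point from camera to tool coordinates, whose origin is the TCP and whose axes are the tool frame's). Camera axes: x right, y up, looking along -z (the intrinsics and any distortion apply to the point x, -y, -z); pixel columns grow to the right and rows downward; lengths in m; the calibration is good to about 2 mm. A picture is of the moment at which its call begins: read the wrist's pose just before it. There is no depth.
- workorder.job_done(): hands the job in, once; it reports no verdict.
The state is a dict: "time": time; "joint_positions": joint angles; "qvel": joint speeds; "tau": joint torques, N m; "tcp_pos": TCP position; "ee_rot": TCP orientation; "wrist_force": force on the tool from outside, world axes, zero at the start; "moment": the same for the moment, N m; "opening": finger opening in m.
Only numpy, scipy, OpenCV 4.12 (cv2) and the standard library are available. Lean on these libraries where they do the work, as an engineer would, in place of code of your own. Each camera call takes 0.05 s, during which the arm holds its last target. There are 200 camera calls.

TASK

Check all the bag clips, those on the bench and those already in the clip case, by squeezing the handles of each: every clip whose spring is still firm belongs in the case, laid side by side so that the lid can shut, and every clip that has gone weak goes into the big translucent white bowl, which stays upright. Then close the lid of the case and press its front edge down until it snaps fully shut; leave the other things on the bench alone.

Things in the scene. Friction and masses are not known exactly. Their poses are not given: they have to be found in the camera images.
- clip_a_lever: the lever of clip_a on its -y side, on which the other lever bites with its jaw: origin on the pivot, at the underside, 8 mm towards the jaws from the middle of the clip; x along the clip towards the handles
- clip_b_lever: the lever of clip_b on its -y side, on which the other lever bites with its jaw: origin on the pivot, at the underside, 8 mm towards the jaws from the middle of the clip; x along the clip towards the handles
- clip_c_lever: the lever of clip_c on its -y side, on which the other lever bites with its jaw: origin on the pivot, at the underside, 8 mm towards the jaws from the middle of the clip; x along the clip towards the handles
- clip_d_lever: the lever of clip_d on its -y side, on which the other lever bites with its jaw: origin on the pivot, at the underside, 8 mm towards the jaws from the middle of the clip; x along the clip towards the handles
- clip_e_lever: the lever of clip_e on its -y side, on which the other lever bites with its jaw: origin on the pivot, at the underside, 8 mm towards the jaws from the middle of the clip; x along the clip towards the handles
- clip_f_lever: the lever of clip_f on its -y side, on which the other lever bites with its jaw: origin on the pivot, at the underside, 8 mm towards the jaws from the middle of the clip; x along the clip towards the handles
- clip_a_mid (a point): bag clip like a big clothes peg, white with grey ribbed thumb pads, 91 mm long, 24 mm high, 60 g, lying on its side so that its handles close sideways. This point: its middle, half-way up (12 mm). x runs from jaw tips (-46 mm) to handle ends (+45 mm), z along the pivot pin. Squeeze the thumb pads at x = +30 mm: 42 mm over the outsides at rest, 28 mm at the stop. Firm or weak
- clip_b_mid (a point): bag clip, outwardly the same as clip_a: its middle, half-way up, same axes; it may be firm or weak. Of all the clips: a firm one starts to give at about 9 N on each pad and reaches its stop only at 19 to 20 N; a weak one starts to give at about 1 N and is at its stop by 4 to 4.5 N. At 9 N on the pads a firm clip is still about 40 mm wide, a weak one 28 mm
- clip_c_mid (a point): bag clip, outwardly the same as clip_a: its middle, half-way up, same axes; it may be firm or weak. 5 or 6 of the six are present (None if absent): up to four on the bench, up to two in the case; looks, names and places do not tell which are weak
- clip_d_mid (a point): bag clip, outwardly the same as clip_a: its middle, half-way up, same axes; it may be firm or weak. 
- clip_e_mid (a point): bag clip left lying in the case, outwardly the same as clip_a: its middle, half-way up, same axes; it may be firm or weak. 
- clip_f_mid (a point): bag clip left lying in the case, outwardly the same as clip_a: its middle, half-way up, same axes; it may be firm or weak. 
- case_floor (a point): clip case, fixed: grey open box with a white hinged lid, inside 115 (x) by 226 (y) by 46 mm deep, walls 4 mm, rim 50 mm above the table. This point: middle of the inner floor, 4 mm above the table; x to the hinge side (away from the robot), y along the hinge, z up. Three clips fit side by side, lying along x at y = -70, 0, +70 mm; clips on top of each other stop the lid
- case_lid (a joint): lid angle in rad: 0 fully shut, grows as it opens, 1.57 upright, 1.9 its stop, leaning back. It starts upright or leaning back and stays so by friction within about 0.2 of upright; pushed further to the front it falls slowly and rests on the catch at about 0.10, not shut. 9 to 12 N down on the middle of the front edge snaps it to 0, where it stays
- lid_front (a point): middle of the lid's free front edge, on its outer face, 127 mm from the hinge axis, 58 mm above the table when shut. The lid is a 4 mm plate 236 mm wide along the hinge, with a thumb lip 60 mm wide that goes 15 mm beyond this point. Below it a black spring catch stands up to 24 mm outside the front wall, 56 mm high
- lid_hinge (a point): middle of the lid's hinge axis, 64.5 mm behind the middle of the case, 52 mm above the table; y lies along the axis
- bowl: translucent white bowl for weak clips, loose, 198 mm across the rim, 96 mm high, tapering to a flat floor 115 mm across inside; a printer 180 mm high stands to its left, nearer the robot; origin at the centre of its underside, z up
- tape_roll: bystander: roll of brown paper tape lying flat, 100 mm across, 25 mm high; origin under its centre
- sticker_roll: bystander: roll of round stickers standing on its end, 68 mm across, 46 mm high; origin under its centre

How it is judged:
By the outcome, as a careful person would: the job done as asked, in the order asked, and still so for the second after the job is handed in, with the robot touching nothing.
Of clip_a, clip_b, clip_c, clip_d, clip_e, clip_f only 5 to 6 are there at a start; the rules pass over those that are not, and their reading is None.
At some moment in a run one of clip_a, clip_b, clip_c, clip_d, clip_e, clip_f may be knocked a few centimetres aside while the robot is not near it.
It also fails if it takes over 210 s, if anything falls off the work surface, if the arm or the gripper's body presses on something with over 40 N, if the wrist force passes 120 N, or if a joint passes its speed limit or range.

## Working session

There is one attempt and no reset: what is moved stays moved. The work goes in short steps, Python scripts to look and compute and a tool call to move; the robot and the scene stay as the last step left them, time stands still between calls to the robot, and variables do not carry over. Pictures are saved under pics/ and viewed, about 12 in all and at most 16, crops included, and the job is handed in when it is done.

Besides the shell and the picture viewer there is one more tool, called after "Call:" as name(argument=value, ...) on one line, values as JSON. apply_moves: Moves the arm, as the interface text tells. Its arguments: {"type":"object","properties":{"deltas":{"type":"array","items":{"type":"array","items":{"type":"number"}}},"newtons":{"type":"number"}},"required":["deltas"]}

```bash
mkdir -p pics; ls; cat > h.py <<'E'
import numpy as np, cv2
from rig import sense, imaging, workorder
def cam(n):
    s=sense(); c=imaging.read_camera(n)
    if n=="wrist":
        T=np.eye(4); T[:3,:3]=np.array(s["ee_rot"]); T[:3,3]=s["tcp_pos"]
        M=T@np.array(c["hand_eye"])
    else:
        M=np.eye(4); M[:3,:3]=np.array(c["rotation"]); M[:3,3]=c["origin"]
    c["M"]=M; c["K"]=np.array([[c["fx"],0,c["cx"]],[0,c["fy"],c["cy"]],[0,0,1.]])
    return c
def px(c,uv,z):
    """pixel(s) -> world at height z"""
    p=cv2.undistortPoints(np.array(uv,float).reshape(-1,1,2),c["K"],np.array(c["distortion"],float)).reshape(-1,2)
    d=np.c_[p[:,0],-p[:,1],-np.ones(len(p))]@c["M"][:3,:3].T
    o=c["M"][:3,3]; return o+d*((z-o[2])/d[:,2])[:,None]
def proj(c,X):
    X=np.array(X,float).reshape(-1,3); q=(X-c["M"][:3,3])@c["M"][:3,:3]
    q=q*[1,-1,-1]
    return cv2.projectPoints(q,np.zeros(3),np.zeros(3),c["K"],np.array(c["distortion"],float))[0].reshape(-1,2)
def save(c,f,crop=None,k=1):
    im=c["frame"][:,:,::-1]
    if crop: u0,v0,u1,v1=crop; im=im[v0:v1,u0:u1]
    cv2.imwrite("pics/"+f,cv2.resize(im,None,fx=k,fy=k,interpolation=cv2.INTER_CUBIC))
E
python3 - <<'E'
from h import *
import pickle
for n in ("top","scene"):
    c=cam(n); save(c,n+"1.png",None,1.25); pickle.dump(c,open(n+"1.pkl","wb")); print(n,c["M"].round(3).tolist(),c["fx"],c["distortion"])
s=sense(); print({k:np.round(v,3).tolist() for k,v in s.items()})
c=imaging.read_camera("wrist"); print(np.round(c["hand_eye"],3).tolist(),c["fx"])
E
```

```text
pics
top [[-0.011, 0.997, -0.073, 0.447], [-1.0, -0.01, 0.012, -0.296], [0.011, 0.073, 0.997, 1.176], [0.0, 0.0, 0.0, 1.0]] 546.2330714118956 [-0.03358311  0.          0.          0.          0.        ]
scene [[0.847, 0.4, -0.351, 0.145], [-0.532, 0.635, -0.56, -0.902], [-0.001, 0.661, 0.75, 0.871], [0.0, 0.0, 0.0, 1.0]] 510.12702148687055 [-0.05966451  0.          0.          0.          0.        ]
{'time': 0.1, 'joint_positions': [-74.399, 23.946, -0.59, 92.481, 0.269, 63.64, -3.035], 'qvel': [-0.028, -0.062, 0.009, -0.087, 0.019, 0.023, 0.076], 'tau': [0.002, -85.258, 0.64, -42.67, -0.049, 0.016, 0.0], 'tcp_pos': [0.193, 0.594, 0.404], 'ee_rot': [[0.309, 0.951, -0.0], [0.951, -0.309, -0.001], [-0.001, 0.0, -1.0]], 'wrist_force': [0.056, -0.75, 0.079], 'moment': [-0.022, -0.016, 0.015], 'opening': 0.094}
[[1.0, -0.0, 0.001, -0.001], [0.0, -0.974, -0.226, -0.064], [0.001, 0.226, -0.974, 0.019], [0.0, 0.0, 0.0, 1.0]] 413.8313562836038
```

View pics/top1.png

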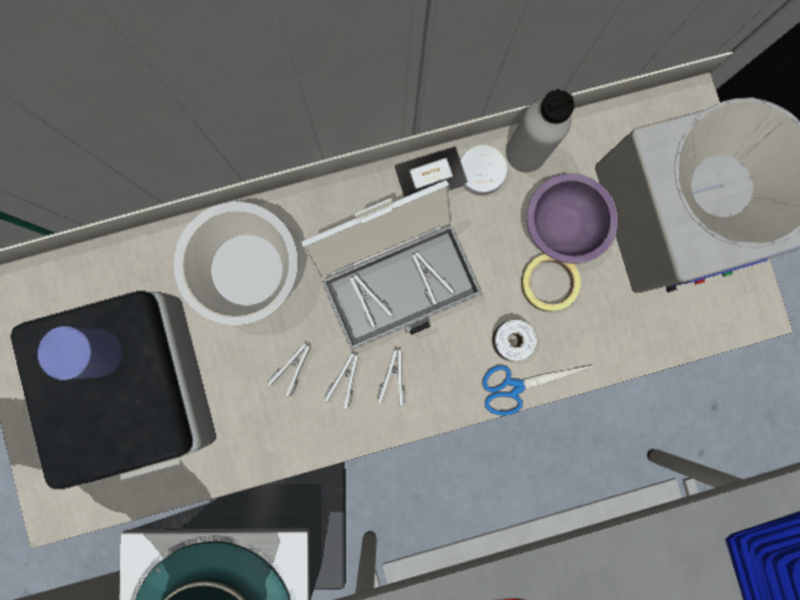

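View pics/scene1.png

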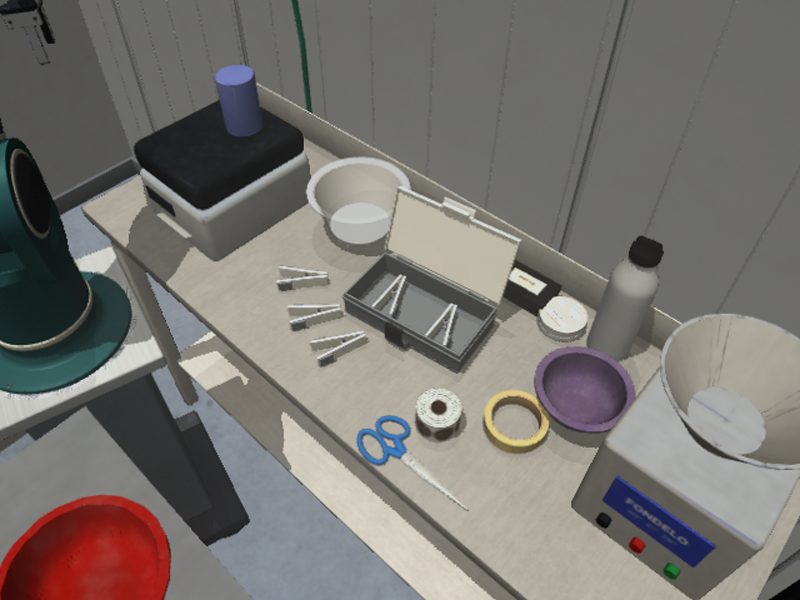

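The scene holds three clips on the bench and two in the case. The lid stands upright or leans back, and the white bowl is up left. I'll enlarge this part of the top view.

```bash
python3 - <<'E'
from h import *
import pickle
c=pickle.load(open("top1.pkl","rb")); save(c,"crop1.png",(200,140,400,340),3)
E
```

```text
(no output)
```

View pics/crop1.png

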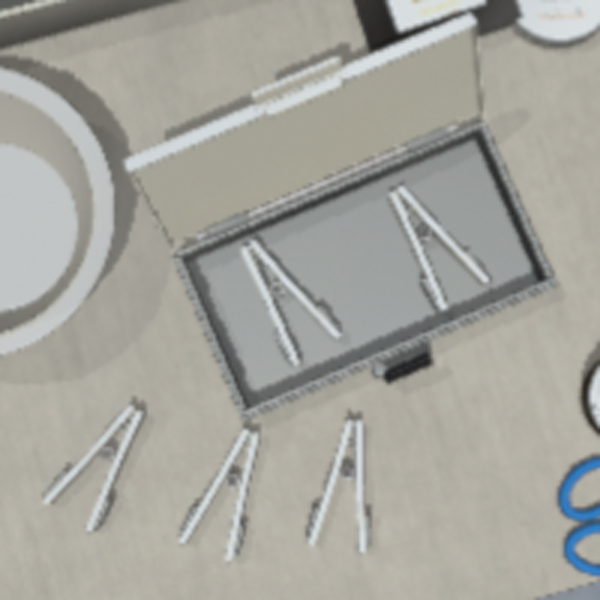

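```bash
python3 - <<'E'
from h import *
import pickle
c=pickle.load(open("top1.pkl","rb"))
f=lambda p,z: px(c,np.array(p)/3+[200,140],z)
for n,p,z in [("1",[(138,405),(45,500),(92,528)],.024),("2",[(252,430),(183,540),(231,557)],.024),("3",[(354,418),(312,542),(365,550)],.024),("L",[(249,245),(297,362),(338,334)],.028),("R",[(399,190),(442,305),(488,281)],.028)]:
    P=f(p,z)[:,:2]; h=P[1:].mean(0); d=h-P[0]; L=np.linalg.norm(d); d/=L
    print(n,"jaw",P[0].round(3),"hand",h.round(3),"len",L.round(3),"ang",np.degrees(np.arctan2(d[1],d[0])).round(1),"mid",((h+P[0])/2).round(3),"pad",(h-.015*d).round(3),"spread",np.linalg.norm(P[1]-P[2]).round(3))
P=f([(180,258),(486,125),(551,280),(248,412)],.05)[:,:2]
print("case",P.round(3).tolist(),P.mean(0).round(3)); y=(P[0]-P[1]+P[3]-P[2]); print("case y ang",np.degrees(np.arctan2(y[1],y[0]))-90,[np.linalg.norm(P[i]-P[i-1]).round(3) for i in range(4)])
rim=np.array([(237,201),(237,323),(175,262),(299,262)])/1.25
print("bowl",px(c,rim,.096).round(3)[:,:2].tolist())
# lid edge heights: crop(130,165),(475,20)
print("lid",f([(130,165),(475,20),(302,92)],.17).round(3).tolist())
E
```

```text
1 jaw [ 0.467 -0.163] hand [ 0.391 -0.115] len 0.09 ang 147.2 mid [ 0.429 -0.139] pad [ 0.404 -0.123] spread 0.038
2 jaw [ 0.448 -0.243] hand [ 0.366 -0.211] len 0.088 ang 158.7 mid [ 0.407 -0.227] pad [ 0.38  -0.217] spread 0.036
3 jaw [ 0.456 -0.315] hand [ 0.367 -0.303] len 0.09 ang 172.4 mid [ 0.411 -0.309] pad [ 0.382 -0.305] spread 0.037
L jaw [ 0.578 -0.242] hand [ 0.505 -0.29 ] len 0.087 ang -147.0 mid [ 0.542 -0.266] pad [ 0.518 -0.282] spread 0.035
R jaw [ 0.616 -0.348] hand [ 0.543 -0.394] len 0.086 ang -148.2 mid [ 0.579 -0.371] pad [ 0.555 -0.386] spread 0.037
case [[0.567, -0.196], [0.658, -0.409], [0.549, -0.452], [0.461, -0.242]] [ 0.559 -0.324]
case y ang 23.01951587503939 [np.float64(0.116), np.float64(0.232), np.float64(0.117), np.float64(0.228)]
bowl [[0.695, -0.059], [0.499, -0.06], [0.598, 0.039], [0.595, -0.158]]
lid [[0.612, -0.176, 0.17], [0.702, -0.391, 0.17], [0.657, -0.282, 0.17]]
```

```bash
python3 - <<'E'
from h import *
import pickle
c=pickle.load(open("top1.pkl","rb")); s=pickle.load(open("scene1.pkl","rb"))
print("printer right side corners z=.18",px(c,np.array([(158,292),(192,445),(50,487),(12,330)])/1.25,.18).round(3)[:,:2].tolist())
for z in (.25,.28,.31):
    X=px(c,np.array([(65,353)])/1.25,z); print("cup",z,X.round(3),proj(s,X)*1.25)
X=[(.404,-.123,.024),(.382,-.305,.024),(.532,-.26,.028),(.559,-.324,.05),(.597,-.06,.096)]
print((proj(s,X)*1.25).round())
E
```

```text
printer right side corners z=.18 [[0.542, 0.038], [0.32, -0.014], [0.261, 0.191], [0.488, 0.252]]
cup 0.25 [[0.453 0.14  0.25 ]] [[231.89988026  90.3246816 ]]
cup 0.28 [[0.453 0.126 0.28 ]] [[231.79975576  78.93246174]]
cup 0.31 [[0.453 0.112 0.31 ]] [[231.70142966  66.93546255]]
[[285. 273.]
 [321. 346.]
 [384. 291.]
 [417. 300.]
 [358. 188.]]
```

Call:
apply_moves(deltas=[[7, 0, 0, 6, 0, 0, -10], [7, 2, -4, 6, 0, 0, -10], [7, 2, -5, 0, 0, 0, -10], [7, 2, -5, 0, 0, 0, -10], [7, 2, -5, 0, 0, 0, -10], [7, 2, -5, 0, 0, 0, -10], [7, 2, -5, 0, 0, 0, -10], [7, 2, -5, 0, 0, 0, -10], [7, 2, -5, 0, 0, 0, -10], [7, 1, -5, 0, 0, 0, -10], [7, 1, -5, 0, 0, 0, -10], [7, 1, -5, 0, 0, 0, -10], [7, 1, -5, 0, 0, 0, -10], [7, 1, -5, 0, 0, 0, -10], [7, 0, -5, 0, 0, 0, -10], [7, 0, -3, 0, 0, 0, -10], [7, 0, 0, -6, 0, 0, -10], [7, 0, 0, 0, 0, 0, -10], [7, 0, 0, 0, 0, 0, -5]], newtons=8)

```text
time: 2.52
tcp_pos: [0.3998, -0.1469, 0.4555]
ee_rot: [[-0.489, -0.872, 0.009], [-0.872, 0.489, 0.002], [-0.006, -0.007, -1.0]]
wrist_force: [0.7, -0.3, 0.1]
opening: 0.0697
```

```bash
cat >> h.py <<'E'
def go(x,y,z,phi=None):
    """cm / deg from the current TCP to a grasp point (x,y,z) with jaw axis at phi"""
    s=sense(); R=np.array(s["ee_rot"]); p=np.array(s["tcp_pos"])+.18*R[:,2]
    out=(np.array([x,y,z])-p)*100
    from scipy.spatial.transform import Rotation as Ro
    if phi is None: phi=np.degrees(np.arctan2(R[1,0],R[0,0]))
    a=np.radians(phi); Rt=np.array([[np.cos(a),np.sin(a),0],[np.sin(a),-np.cos(a),0],[0,0,-1]])
    d=np.array([x,y,z+.18])*100-np.array(s["tcp_pos"])*100
    print("delta cm",d.round(2),"turn",Ro.from_matrix(Rt@R.T).as_rotvec(degrees=True).round(1),"j7",round(s["joint_positions"][6],1),"t",s["time"],"grasp",p.round(4))
E
python3 - <<'E'
from h import *
import pickle
c=cam("wrist"); save(c,"w1.png",None,1.25); pickle.dump(c,open("w1.pkl","wb"))
go(.404,-.123,.1,-123)
print(proj(c,[(.404,-.123,.024),(.429,-.139,.024),(.38,-.217,.024),(.382,-.305,.024)])*1.25)
E
```

```text
delta cm [  0.43   2.37 -17.53] turn [-0.1  0.5 -3.5] j7 -104.4 t 2.575 grasp [ 0.4012 -0.1463  0.2753]
[[375.09390631 273.73150038]
 [376.85475488 237.15105887]
 [492.05028547 242.97012544]
 [592.05122329 185.43171066]]
```

View pics/w1.png

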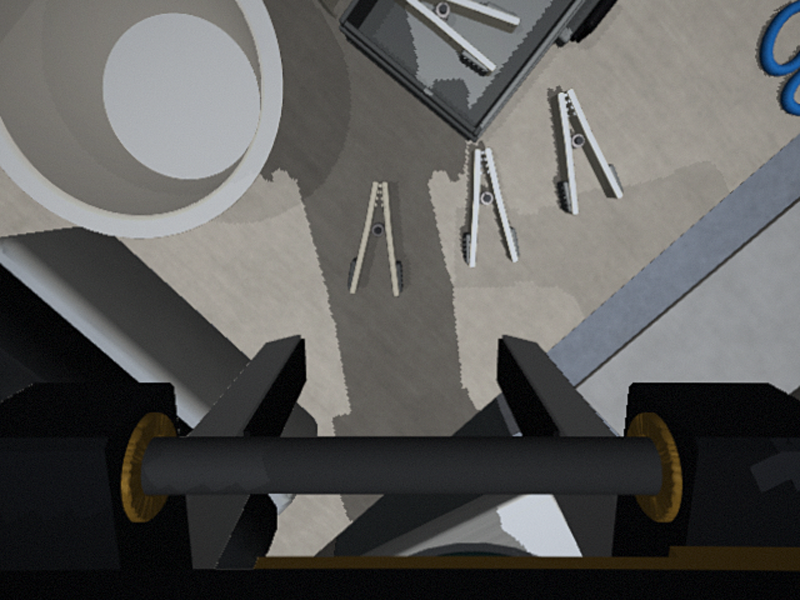

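Three bench clips are seen clearly: clip 1 (379,182)→(375,293), clip 2 (484,150)→(494,263), clip 3 (568,92)→(597,204). I'll compute refined positions from these.

```bash
cat >> h.py <<'E'
def clip(c,jaw,h1,h2,k=1.25,z=.024):
    P=px(c,np.array([jaw,h1,h2])/k,z)[:,:2]; h=P[1:].mean(0); d=h-P[0]; L=np.linalg.norm(d); d/=L
    m=(h+P[0])/2; a=np.degrees(np.arctan2(d[1],d[0]))
    print("mid",m.round(4),"pad",(m+.03*d).round(4),"ang",a.round(1),"phi",round(a+90-360*(a+90>90),1),"len",L.round(4)); return m+.03*d,a
E
python3 - <<'E'
from h import *
import pickle
c=pickle.load(open("w1.pkl","rb"))
clip(c,(379,182),(353,292),(397,294)); clip(c,(484,150),(472,265),(516,261)); clip(c,(568,92),(574,212),(619,196))
go(.404,-.123,.013,-123)
E
```

```text
mid [ 0.4278 -0.1384] pad [ 0.4023 -0.1225] ang 148.1 phi -121.9 len 0.0886
mid [ 0.4058 -0.2275] pad [ 0.378  -0.2163] ang 158.0 phi -112.0 len 0.0883
mid [ 0.4102 -0.3099] pad [ 0.3807 -0.3045] ang 169.6 phi -100.4 len 0.0872
delta cm [  0.43   2.37 -26.23] turn [-0.1  0.5 -3.5] j7 -104.4 t 2.575 grasp [ 0.4012 -0.1463  0.2753]
```

Call:
apply_moves(deltas=[[7, 0.3, 2.2, 0, 0, 0.5, -2], [7, 0, 0.2, -6, 0, 0, 0], [7, 0, 0, -6, 0, 0, 0], [7, 0, 0, -6, 0, 0, 0], [7, 0, 0, -4, 0, 0, 0], [7, 0, 0, -1, 0, 0, 0], [7, 0, 0, 0, 0, 0, 0]])

```text
time: 3.45
tcp_pos: [0.4028, -0.122, 0.2208]
ee_rot: [[-0.513, -0.859, 0.004], [-0.859, 0.513, 0.002], [-0.004, -0.003, -1.0]]
wrist_force: [-0.3, -0.7, 0.0]
opening: 0.0702
```

```bash
python3 -c "
from h import *
go(.4025,-.1225,.023,-122)"
```

```text
delta cm [-0.03 -0.05 -1.78] turn [-0.1  0.3 -1.2] j7 -81.3 t 3.45 grasp [ 0.4036 -0.1216  0.0408]
```

Down and squeeze at 8 N.

Call:
apply_moves(deltas=[[7, -0.1, 0, -1.2, 0, 0.2, -1], [7, 0, 0, -0.6, 0, 0, 0], [7, 0, 0, 0, 0, 0, 0], [0, 0, 0, 0, 0, 0, 0], [0, 0, 0, 0, 0, 0, 0], [0, 0, 0, 0, 0, 0, 0], [0, 0, 0, 0, 0, 0, 0], [0, 0, 0, 0, 0, 0, 0], [0, 0, 0, 0, 0, 0, 0]], newtons=8)

```text
time: 4.58
tcp_pos: [0.4034, -0.1216, 0.2053]
ee_rot: [[-0.527, -0.85, 0.008], [-0.85, 0.527, 0.003], [-0.006, -0.005, -1.0]]
wrist_force: [-0.3, -0.3, 0.2]
opening: 0.0417
```

Call:
apply_moves(deltas=[[0, 0, 0, 0, 0, 0, 0], [0, 0, 0, 0, 0, 0, 0]])

```text
time: 4.82
tcp_pos: [0.4034, -0.1217, 0.2053]
ee_rot: [[-0.527, -0.85, 0.008], [-0.85, 0.527, 0.003], [-0.006, -0.005, -1.0]]
wrist_force: [0.7, 0.6, 0.0]
opening: 0.0415
```

Clip 1 is firm at 41.5 mm. I'll test the others in place before carrying any of them.

Call:
apply_moves(deltas=[[6.5, 0, 0, 0, 0, 0, 0], [6.5, 0, 0, 0, 0, 0, 0], [6.5, 0, 0, 5, 0, 0, 0], [6.5, -1.3, -5, 2, 0, 0, 5], [6.5, -1.2, -4.4, 0, 0, 0, 5], [6.5, 0, 0, 0, 0, 0, 0]])

```text
time: 5.58
tcp_pos: [0.3792, -0.2152, 0.2775]
ee_rot: [[-0.359, -0.933, 0.007], [-0.933, 0.359, 0.002], [-0.004, -0.006, -1.0]]
wrist_force: [-0.2, -0.1, 0.5]
opening: 0.0648
```

```bash
python3 - <<'E'
from h import *
import pickle
c=cam("wrist"); save(c,"w2.png",None,1.25); pickle.dump(c,open("w2.pkl","wb"))
go(.378,-.2163,.023,-112)
print(proj(c,[(.378,-.2163,.024),(.4058,-.2275,.024)])*1.25)
E
```

```text
delta cm [-0.17 -0.24 -7.44] turn [-0.1  0.4 -1. ] j7 -65.9 t 5.625 grasp [ 0.3809 -0.2135  0.0974]
[[404.64590029 324.53144311]
 [405.76632806 261.63609648]]
```

Call:
apply_moves(deltas=[[6.5, -0.2, -0.2, -4, 0, 0.4, -1], [6.5, 0, 0, -2.5, 0, 0, 0], [6.5, 0, 0, -0.8, 0, 0, 0], [0, 0, 0, 0, 0, 0, 0], [0, 0, 0, 0, 0, 0, 0], [0, 0, 0, 0, 0, 0, 0], [0, 0, 0, 0, 0, 0, 0], [0, 0, 0, 0, 0, 0, 0], [0, 0, 0, 0, 0, 0, 0], [0, 0, 0, 0, 0, 0, 0]])

```text
time: 6.88
tcp_pos: [0.3798, -0.2124, 0.2044]
ee_rot: [[-0.375, -0.927, 0.003], [-0.927, 0.375, 0.003], [-0.004, -0.001, -1.0]]
wrist_force: [-0.3, -0.1, -0.9]
opening: 0.0279
```

Clip 2 is weak at 27.9 mm, so I'll carry it to the bowl.

Call:
apply_moves(deltas=[[0, 0, 0, 4, 0, 0, 0], [0, 0, 0, 5, 0, 0, 0], [0, 2, 1, 4, 0, 0, 0], [0, 4, 3, 1, 0, 0, -5], [0, 4, 3, 0, 0, 0, -5], [0, 4, 3, 0, 0, 0, -5], [0, 4, 3, 0, 0, 0, -5], [0, 2, 3, 0, 0, 0, -3], [0, 0, 0.5, 0, 0, 0, 0], [0, 0, 0, 0, 0, 0, 0]])

```text
time: 8.12
tcp_pos: [0.5837, -0.042, 0.3486]
ee_rot: [[-0.718, -0.696, 0.004], [-0.696, 0.718, 0.004], [-0.005, 0.0, -1.0]]
wrist_force: [-0.2, -0.4, -0.4]
opening: 0.0278
```

```bash
python3 - <<'E'
from h import *
import pickle
c=cam("wrist"); save(c,"w3.png",None,1); pickle.dump(c,open("w3.pkl","wb"))
go(.582,-.048,.056,-135); print(sense()["opening"])
E
```

```text
delta cm [ -0.17  -0.58 -11.27] turn [-0.2  0.2  0.9] j7 -113.7 t 8.175 grasp [ 0.5844 -0.0415  0.1687]
0.027866591009404265
```

View pics/w3.png

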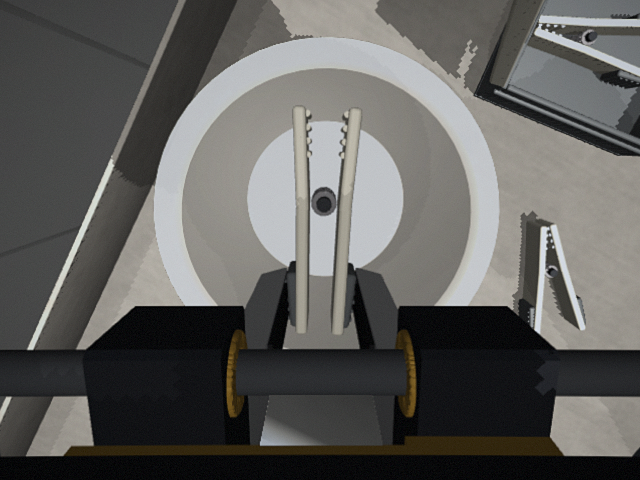

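The held clip is centred over the bowl floor at (325,197). Clip 1 is still on the bench at (550,275). I'll lower and release.

Call:
apply_moves(deltas=[[0, -0.2, -0.6, -4, 0, 0, 0], [0, 0, 0, -4, 0, 0, 0], [0, 0, 0, -3, 0, 0, 0], [0, 0, 0, 0, 0, 0, 0], [4, 0, 0, 0, 0, 0, 0], [6.5, 0, 0, 0, 0, 0, 0], [6.5, 0, 0, 0, 0, 0, 0], [6.5, 0, 0, 4, 0, 0, 0], [6.5, 0, 0, 6, 0, 0, 0], [6.5, 0, 0, 3, 0, 0, 0]])

```text
time: 9.43
tcp_pos: [0.5795, -0.0541, 0.3748]
ee_rot: [[-0.722, -0.692, 0.009], [-0.692, 0.722, 0.004], [-0.009, -0.003, -1.0]]
wrist_force: [0.7, 1.0, -0.8]
opening: 0.0648
```

```bash
python3 - <<'E'
from h import *
go(.3807,-.3045,.09,-100.4); go(.518,-.282,.09,-57)
E
```

```text
delta cm [-19.88 -25.04 -10.48] turn [-0.4  0.4 35.8] j7 -113.8 t 9.425 grasp [ 0.5811 -0.0533  0.1948]
delta cm [ -6.15 -22.79 -10.48] turn [-0.6  0.3 79.2] j7 -113.8 t 9.425 grasp [ 0.5811 -0.0533  0.1948]
```

Call:
apply_moves(deltas=[[7, -4, -2, 1, 0, 0, 6], [7, -4, -4, 0, 0, 0, 6], [7, -4, -5, 0, 0, 0, 6], [7, -4, -5, 0, 0, 0, 6], [7, -4, -5, 0, 0, 0, 6], [7, 0, -4, 0, -0.3, 0.3, 6], [7, 0, 0, 0, 0, 0, 0]])

```text
time: 10.3
tcp_pos: [0.3771, -0.3043, 0.3918]
ee_rot: [[-0.154, -0.988, 0.014], [-0.988, 0.154, 0.007], [-0.009, -0.012, -1.0]]
wrist_force: [0.7, 0.9, 0.1]
opening: 0.0699
```

```bash
python3 - <<'E'
from h import *
import pickle
c=cam("wrist"); save(c,"w4.png",None,1.25); pickle.dump(c,open("w4.pkl","wb"))
go(.3807,-.3045,.023,-100.4)
print(proj(c,[(.3807,-.3045,.024),(.41,-.31,.024)])*1.25)
E
```

```text
delta cm [  0.34  -0.14 -18.85] turn [-0.5  0.8 -1.5] j7 -50.1 t 10.35 grasp [ 0.3797 -0.3016  0.2116]
[[404.04580172 276.05180274]
 [405.46824456 232.48102302]]
```

View pics/w4.png

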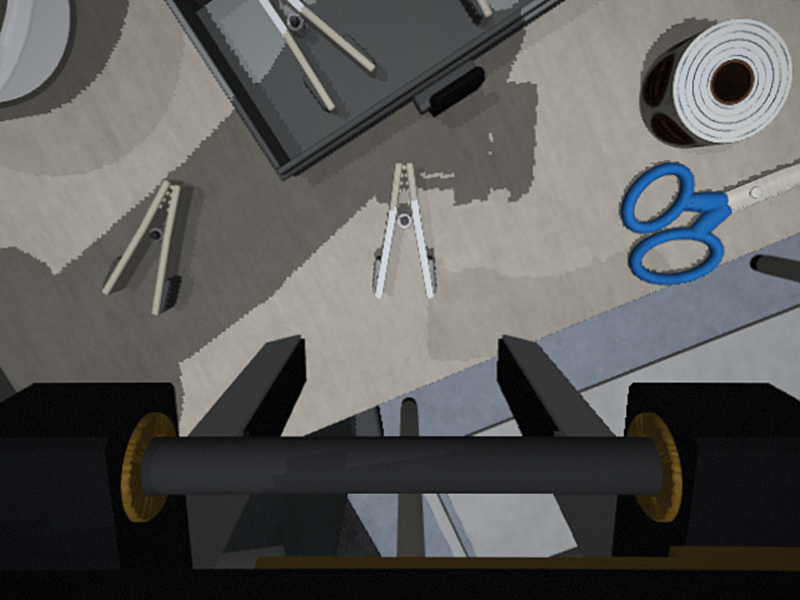

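Clip 3 sits where predicted: jaw (405,165), handle ends (378,295) and (432,296). Clip 1 is on the left with its jaw at (170,183).

Call:
apply_moves(deltas=[[7, 0.2, -0.2, -6, -0.4, 0.7, -1.5], [7, 0.1, 0, -6, 0, 0, 0], [7, 0, 0, -4.5, 0, 0, 0], [7, 0, 0, -1.7, 0, 0, 0], [7, 0, 0, -0.4, 0, 0, 0], [0, 0, 0, 0, 0, 0, 0], [0, 0, 0, 0, 0, 0, 0], [0, 0, 0, 0, 0, 0, 0], [0, 0, 0, 0, 0, 0, 0], [0, 0, 0, 0, 0, 0, 0], [0, 0, 0, 0, 0, 0, 0], [0, 0, 0, 0, 0, 0, 0]])

```text
time: 11.85
tcp_pos: [0.3848, -0.3009, 0.2073]
ee_rot: [[-0.18, -0.984, 0.013], [-0.984, 0.18, -0.001], [-0.001, -0.013, -1.0]]
wrist_force: [0.0, -0.4, -1.5]
opening: 0.0419
```

```bash
python3 - <<'E'
from h import *
import pickle
print(sense()["opening"])
go(.3807,-.3045,.024,-100.4)
c=pickle.load(open("w4.pkl","rb"))
clip(c,(172,183),(107,290),(158,312))
E
```

```text
0.041853848044568806
delta cm [-0.41 -0.36 -0.33] turn [ 0.1  0.7 -0.1] j7 -35.6 t 11.85 grasp [ 0.3871 -0.301   0.0273]
mid [ 0.4288 -0.1391] pad [ 0.4035 -0.123 ] ang 147.5 phi -122.5 len 0.0874
```

Clip 3 is firm at 41.9 mm. I'll release it and look over the case.

Call:
apply_moves(deltas=[[6.5, 0, 0, 0, 0, 0, 0], [6.5, 0, 0, 0, 0, 0, 0], [6.5, 0, 0, 4, 0, 0, 0], [6.5, 0, 0, 6, 0, 0, 0], [6.5, 2, 0, 6, 0, 0.7, 8], [6.5, 4, -1, 5, 0, 0, 8], [6.5, 4, -2, 2, 0, 0, 8], [6.5, 1, -1, 0, 0, 0, 9], [6.5, 0, 0, 0, 0, 0, 0]])

```text
time: 12.98
tcp_pos: [0.4942, -0.3405, 0.442]
ee_rot: [[0.399, -0.917, -0.001], [-0.917, -0.399, -0.003], [0.003, 0.002, -1.0]]
wrist_force: [-0.6, -0.5, 0.7]
opening: 0.0648
```

```bash
python3 - <<'E'
from h import *
import pickle
c=cam("wrist"); save(c,"w5.png",None,1.25); pickle.dump(c,open("w5.pkl","wb"))
go(.518,-.282,.027,-67)
print(proj(c,[(.518,-.282,.028),(.555,-.386,.028)])*1.25)
E
```

```text
delta cm [  2.41   5.82 -23.49] turn [ 0.2 -0.1 -0.4] j7 -20.7 t 13.025 grasp [ 0.4937 -0.3407  0.2619]
[[339.3527843  202.11794444]
 [485.46689779 212.28367955]]
```

View pics/w5.png

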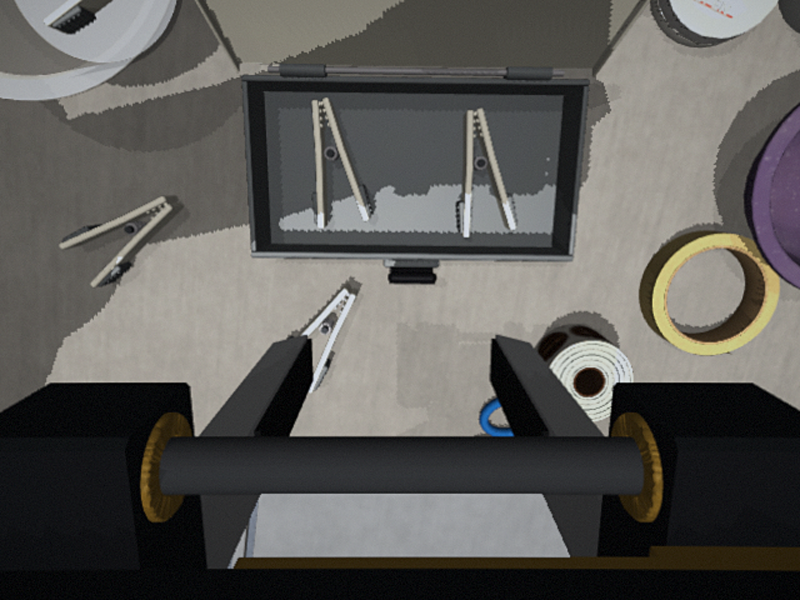

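```bash
python3 - <<'E'
from h import *
import pickle
c=pickle.load(open("w5.pkl","rb"))
P=px(c,np.array([(243,80),(588,83),(573,259),(251,256)])/1.25,.05)[:,:2]
print("case",P.round(3).tolist(),P.mean(0).round(4),np.degrees(np.arctan2(*(P[0]-P[1]+P[3]-P[2])[::-1]))-90,[np.linalg.norm(P[i]-P[i-1]).round(3) for i in range(4)])
C=P.mean(0)
for a in [((320,99),(321,226),(366,218)),((475,110),(467,235),(512,228))]:
    p,an=clip(c,*a,z=.028)
for s in (.07,0,-.07):
  t=np.radians(23); x=np.array([np.cos(t),np.sin(t)]); y=np.array([-x[1],x[0]])
  print(s,"slot mid",(C+s*y).round(4),"grasp",(C+s*y-.03*x).round(4))
E
```

```text
case [[0.569, -0.195], [0.66, -0.408], [0.55, -0.455], [0.459, -0.24]] [ 0.5594 -0.3243] 23.012586293790434 [np.float64(0.119), np.float64(0.232), np.float64(0.12), np.float64(0.234)]
mid [ 0.5428 -0.2663] pad [ 0.5176 -0.2826] ang -147.1 phi -57.1 len 0.0888
mid [ 0.5805 -0.3712] pad [ 0.5552 -0.3874] ang -147.4 phi -57.4 len 0.0886
0.07 slot mid [ 0.532  -0.2598] grasp [ 0.5044 -0.2716]
0 slot mid [ 0.5594 -0.3243] grasp [ 0.5318 -0.336 ]
-0.07 slot mid [ 0.5868 -0.3887] grasp [ 0.5591 -0.4004]
```

Call:
apply_moves(deltas=[[6.2, 1.2, 2.9, -3, 0, 0, 5], [6.2, 1.2, 2.9, -4, 0, 0, 5], [6.2, 0, 0, -5, 0, 0, 0], [6.2, 0, 0, 0, 0, 0, 0]])

```text
time: 13.52
tcp_pos: [0.5153, -0.2789, 0.3192]
ee_rot: [[0.541, -0.841, -0.001], [-0.841, -0.541, -0.002], [0.001, 0.002, -1.0]]
wrist_force: [-0.4, 0.3, 1.2]
opening: 0.062
```

```bash
python3 - <<'E'
from h import *
go(.5176,-.2826,.027,-57)
E
```

```text
delta cm [  0.23  -0.37 -11.22] turn [ 0.1 -0.1  0.3] j7 -14.5 t 13.525 grasp [ 0.5151 -0.2793  0.1392]
```

Call:
apply_moves(deltas=[[6.2, 0.2, -0.4, -4, 0, 0, 0], [6.2, 0, 0, -4, 0, 0, 0], [6.2, 0, 0, -2.5, 0, 0, 0], [6.2, 0, 0, -0.5, 0, 0, 0], [0, 0, 0, 0, 0, 0, 0], [0, 0, 0, 0, 0, 0, 0], [0, 0, 0, 0, 0, 0, 0], [0, 0, 0, 0, 0, 0, 0], [0, 0, 0, 0, 0, 0, 0], [0, 0, 0, 0, 0, 0, 0], [0, 0, 0, 0, 0, 0, 0]])

```text
time: 14.9
tcp_pos: [0.5194, -0.2854, 0.2202]
ee_rot: [[0.53, -0.848, 0.011], [-0.848, -0.53, -0.008], [0.013, -0.006, -1.0]]
wrist_force: [0.0, -0.6, 0.6]
opening: 0.0281
```

The clip read weak, but the grip is shallow. I'll re-grip deeper.

Call:
apply_moves(deltas=[[6.2, 0, 0, 0, 0, 0, 0], [6.2, 0, 0, 0, 0, 0, 0], [6.2, 0, 0, -0.8, 0, -0.7, -1], [6.2, 0, 0, -0.4, 0, 0, 0], [6.2, 0, 0, 0, 0, 0, 0], [0, 0, 0, 0, 0, 0, 0], [0, 0, 0, 0, 0, 0, 0], [0, 0, 0, 0, 0, 0, 0], [0, 0, 0, 0, 0, 0, 0], [0, 0, 0, 0, 0, 0, 0], [0, 0, 0, 0, 0, 0, 0]])

```text
time: 16.27
tcp_pos: [0.5193, -0.2854, 0.2072]
ee_rot: [[0.514, -0.858, 0.024], [-0.858, -0.514, -0.008], [0.019, -0.016, -1.0]]
wrist_force: [-0.9, -0.1, -1.3]
opening: 0.0288
```

```bash
python3 - <<'E'
from h import *
s=sense(); print(s["opening"],s["wrist_force"])
go(.5176,-.2826,.027,-57); go(.582,-.048,.20,-135)
E
```

```text
0.028755760494429912 [-0.88476067 -0.14514623 -1.32784912]
delta cm [-0.17  0.28 -0.02] turn [0.4 1.4 2.1] j7 -9.9 t 16.275 grasp [ 0.5236 -0.2868  0.0273]
delta cm [ 6.27 23.74 17.28] turn [  1.3   0.9 -75.9] j7 -9.9 t 16.275 grasp [ 0.5236 -0.2868  0.0273]
```

Call:
apply_moves(deltas=[[0, 0, 0, 4, 0, 0, 0], [0, 0, 0, 6, 0, 0, 0], [0, 0, 0, 6, 0, 0, 0], [0, -1, 1, 4, 0, 0, -9], [0, 0, 3, 0, 1.2, 0.9, -9], [0, 1, 4, 0, 0, 0, -9], [0, 1, 5, 0, 0, 0, -10], [0, 2, 4, 0, 0, 0, -10], [0, 2, 4, 0, 0, 0, -10], [0, 1, 2, 0, 0, 0, -10], [0, 0, 0, 0, 0, 0, -8], [0, 0, 0, 0, 0, 0, 0]])

```text
time: 17.77
tcp_pos: [0.5783, -0.0482, 0.4141]
ee_rot: [[-0.723, -0.691, 0.014], [-0.691, 0.723, -0.001], [-0.01, -0.01, -1.0]]
wrist_force: [0.3, -0.3, 0.0]
opening: 0.0284
```

```bash
python3 - <<'E'
from h import *
import pickle
c=cam("wrist"); save(c,"w6.png",None,1); pickle.dump(c,open("w6.pkl","wb"))
go(.582,-.048,.06,-135); print(sense()["opening"])
E
```

```text
delta cm [  0.37   0.02 -17.41] turn [0.  0.8 1.2] j7 -113.4 t 17.825 grasp [ 0.5809 -0.0483  0.2341]
0.028577696038998974
```

View pics/w6.png

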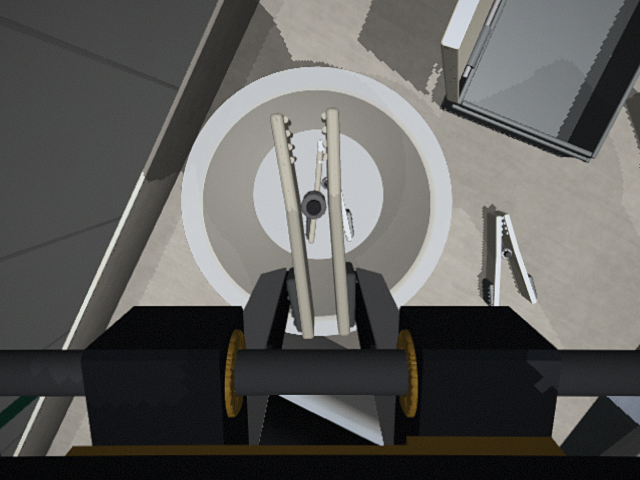

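The first weak clip lies on the bowl floor near (335,195), and the second is held above it. I'll shift slightly left and lower.

Call:
apply_moves(deltas=[[0, 0.9, 0.5, -4, 0, 0.7, 0], [0, 0, 0, -6, 0, 0, 0], [0, 0, 0, -5, 0, 0, 0], [0, 0, 0, -2, 0, 0, 0], [0, 0, 0, 0, 0, 0, 0], [4, 0, 0, 0, 0, 0, 0], [6.5, 0, 0, 0, 0, 0, 0], [6.5, 0, 0, 0, 0, 0, 0], [6.5, 0, 0, 4, 0, 0, 0], [6.5, 0, 0, 6, 0, 0, 0], [6.5, 0, 0, 6, 0, 0, 0], [6.5, -1, -4, 3, 0, 0, 10], [6.5, -1, -5, 0, 0, 0, 10], [6.5, -1, -5, 0, 0, 0, 10], [6.5, -1, -5, 0, 0, 0, 10], [6.5, 0, -6, 0, 0, 0, 10], [6.5, 0, -6, 0, 0, 0, 10], [6.5, 0, -2, 0, 0, 0, 10], [6.5, 0, 0, 0, 0, 0, 6]])

```text
time: 20.2
tcp_pos: [0.5443, -0.382, 0.4495]
ee_rot: [[0.545, -0.839, 0.008], [-0.839, -0.544, 0.015], [-0.009, -0.015, -1.0]]
wrist_force: [0.2, -0.1, 0.5]
opening: 0.0649
```

```bash
python3 - <<'E'
from h import *
go(.5552,-.3874,.027,-58)
E
```

```text
delta cm [  1.09  -0.54 -24.25] turn [-0.9  0.4 -1. ] j7 -10.0 t 20.2 grasp [ 0.5457 -0.3793  0.2695]
```

Call:
apply_moves(deltas=[[6.2, 0.8, -0.7, -6, -0.9, 0.4, -1], [6.2, 0, 0, -6, 0, 0, 0], [6.2, 0, 0, -4, 0, 0, 0], [6.2, 0, 0, 0, 0, 0, 0]])

```text
time: 20.7
tcp_pos: [0.5518, -0.3901, 0.2888]
ee_rot: [[0.531, -0.848, 0.005], [-0.848, -0.531, -0.004], [0.006, -0.002, -1.0]]
wrist_force: [1.5, -0.0, 0.7]
opening: 0.0622
```

```bash
python3 - <<'E'
from h import *
go(.5552,-.3874,.027,-58)
E
```

```text
delta cm [ 0.34  0.27 -8.18] turn [ 0.2  0.3 -0. ] j7 -6.7 t 20.7 grasp [ 0.5527 -0.3908  0.1088]
```

Call:
apply_moves(deltas=[[6.2, 0.3, 0.3, -4, 0, 0, 0], [6.2, 0, 0, -3, 0, 0, 0], [6.2, 0, 0, -0.9, 0, 0, 0], [6.2, 0, 0, -0.3, 0, 0, 0], [0, 0, 0, 0, 0, 0, 0], [0, 0, 0, 0, 0, 0, 0], [0, 0, 0, 0, 0, 0, 0], [0, 0, 0, 0, 0, 0, 0], [0, 0, 0, 0, 0, 0, 0], [0, 0, 0, 0, 0, 0, 0], [0, 0, 0, 0, 0, 0, 0]])

```text
time: 22.08
tcp_pos: [0.5582, -0.3894, 0.2185]
ee_rot: [[0.531, -0.847, 0.018], [-0.847, -0.532, -0.012], [0.019, -0.009, -1.0]]
wrist_force: [-0.4, -0.3, -1.8]
opening: 0.0423
```

```bash
python3 - <<'E'
from h import *
s=sense(); print(s["opening"],s["wrist_force"])
go(.5591,-.4004,.027,-67)
E
```

```text
0.04227470200185465 [-0.42632745 -0.25585175 -1.78049081]
delta cm [ 0.09 -1.1  -1.15] turn [ 0.7  1.  -9.1] j7 -4.9 t 22.075 grasp [ 0.5614 -0.3915  0.0385]
```

R is firm at 42.3 mm. I'll straighten it into its slot.

Call:
apply_moves(deltas=[[0, 0, 0, 1.5, 0, 0, 0], [0, 0, -0.5, 0, 0.7, 1, -4.5], [0, 0, -0.3, 0, 0, 0, -4], [0, 0, 0, 0, 0, 0, 0]])

```text
time: 22.58
tcp_pos: [0.5585, -0.3979, 0.2374]
ee_rot: [[0.397, -0.918, 0.001], [-0.918, -0.397, -0.001], [0.001, -0.001, -1.0]]
wrist_force: [1.0, 1.0, -0.8]
opening: 0.0419
```

```bash
python3 - <<'E'
from h import *
s=sense(); print(s["opening"],s["wrist_force"])
go(.562,-.3993,.0385,-67)
E
```

```text
0.04191038883513419 [ 1.04454762  1.00119527 -0.79200481]
delta cm [ 0.35 -0.14 -1.89] turn [ 0.   0.1 -0.4] j7 -12.6 t 22.575 grasp [ 0.5587 -0.3981  0.0574]
```

Call:
apply_moves(deltas=[[0, 0.3, -0.1, -1.2, 0, 0, 0], [0, 0, 0, -0.5, 0, 0, 0], [0, 0, 0, 0, 0, 0, 0], [5, 0, 0, 0, 0, 0, 0], [6, 0, 0, 0, 0, 0, 0], [6, 0, 0, 0, 0, 0, 0], [6, 0, 0, 4, 0, 0, 0], [6, 0, 0, 6, 0, 0, 0], [6, -2, 1, 6, 0, 0, 0], [6, -4, 2, 4, 0, 0, -3], [6, -4, 2, 0, 0, 0, -10], [6, -4, 2, 0, 0, 0, -10], [6, -4, 2, 0, 0, 0, -10], [6, 0, 0, 0, 0, 0, 0]])

```text
time: 24.32
tcp_pos: [0.3754, -0.3066, 0.4237]
ee_rot: [[-0.181, -0.983, 0.006], [-0.983, 0.181, 0.003], [-0.004, -0.005, -1.0]]
wrist_force: [0.7, -0.7, 0.8]
opening: 0.0598
```

```bash
python3 - <<'E'
from h import *
import pickle
c=cam("wrist"); save(c,"w7.png",None,1.25); pickle.dump(c,open("w7.pkl","wb"))
go(.3807,-.3045,.023,-100.4)
print(proj(c,[(.3807,-.3045,.024),(.41,-.31,.024)])*1.25)
E
```

```text
delta cm [  0.39   0.24 -22.09] turn [-0.1  0.4 -0.2] j7 -52.9 t 24.375 grasp [ 0.3779 -0.3066  0.2439]
[[397.64792656 263.14055618]
 [397.71872465 222.82836457]]
```

View pics/w7.png

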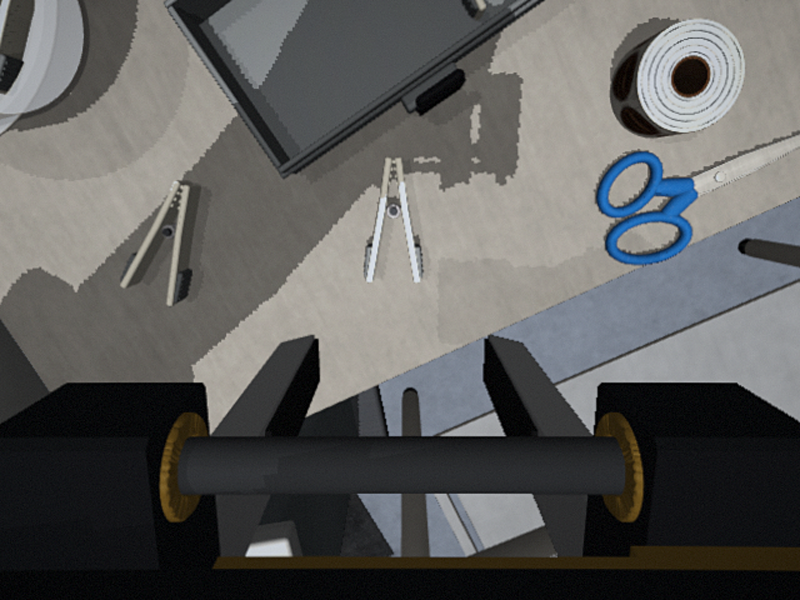

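Clip 3 and clip 1 are both visible. I'll recompute both.

```bash
python3 - <<'E'
from h import *
import pickle
c=pickle.load(open("w7.pkl","rb"))
p,a=clip(c,(395,160),(370,280),(418,280)); clip(c,(180,184),(124,286),(171,303))
go(p[0],p[1],.023,a-270 if a>0 else a+90)
E
```

```text
mid [ 0.4113 -0.3078] pad [ 0.3819 -0.3021] ang 168.9 phi -101.1 len 0.087
mid [ 0.4283 -0.138 ] pad [ 0.4029 -0.1221] ang 148.0 phi -122.0 len 0.0875
delta cm [  0.51   0.48 -22.09] turn [-0.1  0.4 -0.9] j7 -52.9 t 24.375 grasp [ 0.3779 -0.3066  0.2439]
```

Call:
apply_moves(deltas=[[6.5, 0.3, 0.4, -6, 0, 0.4, -1], [6.5, 0, 0, -6, 0, 0, 0], [6.5, 0, 0, -6, 0, 0, 0], [6.5, 0, 0, -2, 0, 0, 0], [6.5, 0, 0, 0, 0, 0, 0]])

```text
time: 25.0
tcp_pos: [0.3839, -0.3046, 0.2177]
ee_rot: [[-0.183, -0.983, 0.003], [-0.983, 0.183, -0.001], [0.0, -0.003, -1.0]]
wrist_force: [0.0, -0.4, 0.0]
opening: 0.065
```

```bash
python3 -c "
from h import *
go(.3815,-.302,.023,-101)"
```

```text
delta cm [-0.24  0.26 -1.47] turn [ 0.   0.1 -0.4] j7 -35.6 t 25.0 grasp [ 0.3844 -0.3047  0.0377]
```

Call:
apply_moves(deltas=[[6.5, -0.3, 0.3, -1, 0, 0, 0], [6.5, 0, 0, -0.4, 0, 0, 0], [0, 0, 0, 0, 0, 0, 0], [0, 0, 0, 0, 0, 0, 0], [0, 0, 0, 0, 0, 0, 0], [0, 0, 0, 0, 0, 0, 0], [0, 0, 0, 0, 0, 0, 0], [0, 0, 0, 0, 0, 0, 0]])

```text
time: 26.0
tcp_pos: [0.3825, -0.3021, 0.2058]
ee_rot: [[-0.181, -0.983, 0.007], [-0.984, 0.181, -0.002], [0.001, -0.008, -1.0]]
wrist_force: [0.0, 0.5, 0.0]
opening: 0.0415
```

```bash
python3 -c "
from h import *
print(sense()['opening'])
go(.3819,-.3021,.023,-101);go(.5318,-.336,.027,-67)"
```

```text
0.04146611981423432
delta cm [-0.06  0.   -0.28] turn [ 0.1  0.4 -0.6] j7 -34.4 t 26.0 grasp [ 0.3838 -0.3026  0.0258]
delta cm [14.93 -3.39  0.12] turn [ 0.   0.5 33.4] j7 -34.4 t 26.0 grasp [ 0.3838 -0.3026  0.0258]
```

Call:
apply_moves(deltas=[[0, 0, 0, 3, 0, 0, 0], [0, 0, 0, 5, 0, 0.5, 0], [0, 2, 0, 3, 0, 0, 6], [0, 4, -1, 0, 0, 0, 7], [0, 4, -1, 0, 0, 0, 7], [0, 3, -1, 0, 0, 0, 7], [0, 2, 0, 0, 0, 0, 7], [0, 0, 0, 0, 0, 0, 0], [0, 0, 0, 0, 0, 0, 0]])

```text
time: 27.12
tcp_pos: [0.5355, -0.3325, 0.3189]
ee_rot: [[0.413, -0.911, -0.002], [-0.911, -0.413, -0.003], [0.002, 0.003, -1.0]]
wrist_force: [-0.7, 0.9, -0.2]
opening: 0.042
```

```bash
python3 -c "
from h import *
print(sense()['opening'])
go(.5335,-.335,.031,-67)
c=cam('wrist'); save(c,'w8.png',None,1)"
```

```text
0.041973500929850284
delta cm [ -0.2   -0.25 -10.79] turn [ 0.2 -0.1 -1.4] j7 -18.3 t 27.125 grasp [ 0.5352 -0.3331  0.1389]
```

View pics/w8.png

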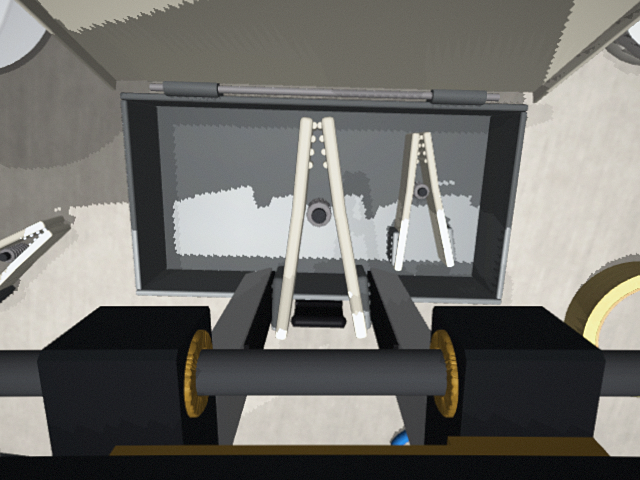

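R lies straight in the right slot, and the held clip is aligned over the middle. I'll lower and release.

Call:
apply_moves(deltas=[[0, -0.2, -0.3, -4, 0.1, 0, -1.3], [0, 0, 0, -4, 0, 0, 0], [0, 0, 0, -1.8, 0, 0, 0], [0, 0, 0, -0.4, 0, 0, 0], [0, 0, 0, 0, 0, 0, 0]])

```text
time: 27.8
tcp_pos: [0.5319, -0.3358, 0.2173]
ee_rot: [[0.386, -0.922, 0.001], [-0.922, -0.386, -0.003], [0.003, 0.0, -1.0]]
wrist_force: [0.3, -0.3, -0.3]
opening: 0.0421
```

```bash
python3 -c "
from h import *
s=sense();print(s['opening'],s['wrist_force'])
go(.5335,-.335,.031,-67)"
```

```text
0.042124868990934095 [ 0.30683548 -0.28787259 -0.28266262]
delta cm [ 0.16  0.08 -0.63] turn [0.2 0.1 0.3] j7 -15.5 t 27.8 grasp [ 0.5321 -0.3364  0.0373]
```

Finish lowering and release, then go to clip 1 (pad .403,-.122, φ -122).

Call:
apply_moves(deltas=[[0, 0.1, 0, -0.5, 0, 0, 0], [0, 0, 0, 0, 0, 0, 0], [4.8, 0, 0, 0, 0, 0, 0], [5.5, 0, 0, 0, 0, 0, 0], [5.5, 0, 0, 4, 0, 0, 0], [5.5, 0, 0, 6, 0, 0, 0], [6.5, -2, 2, 6, 0, 0, -7], [6.5, -2, 4, 3, 0, 0, -8], [6.5, -2, 4, 0, 0, 0, -8], [6.5, -2, 4, 0, 0, 0, -8], [6.5, -2, 4, 0, 0, 0, -8], [6.5, -2, 3, 0, 0, 0, -8], [6.5, -1, 1, 0, 0, 0, -8], [6.5, 0, 0, 0, 0, 0, 0]])

```text
time: 29.55
tcp_pos: [0.4016, -0.1158, 0.4065]
ee_rot: [[-0.545, -0.838, 0.004], [-0.838, 0.545, -0.001], [-0.001, -0.004, -1.0]]
wrist_force: [0.2, -0.2, 0.4]
opening: 0.0648
```

```bash
python3 - <<'E'
from h import *
import pickle
c=cam("wrist"); save(c,"w9.png",None,1.25); pickle.dump(c,open("w9.pkl","wb"))
go(.403,-.1223,.023,-122)
print(proj(c,[(.403,-.1223,.024),(.4283,-.138,.024)])*1.25)
E
```

```text
delta cm [  0.1   -0.61 -20.36] turn [0.1 0.2 0.9] j7 -108.6 t 29.6 grasp [ 0.4027 -0.1164  0.2266]
[[407.44781803 266.85734786]
 [406.67055354 224.81303379]]
```

View pics/w9.png

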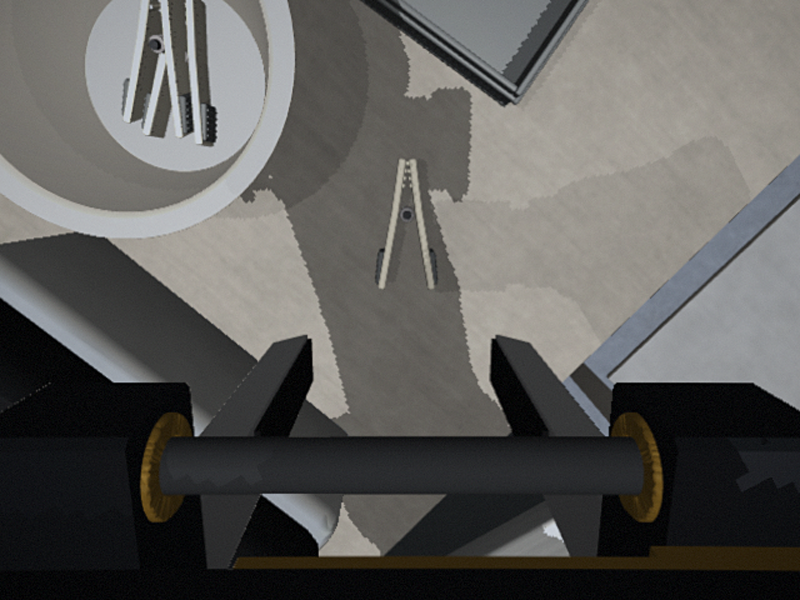

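Clip 1 is where predicted, and the bowl holds both weak clips. I'll descend.

Call:
apply_moves(deltas=[[6.5, 0.1, -0.6, -6, 0, 0.2, 0.9], [6.5, 0, 0, -6, 0, 0, 0], [6.5, 0, 0, -5, 0, 0, 0], [6.5, 0, 0, -1.2, 0, 0, 0], [6.5, 0, 0, 0, 0, 0, 0]])

```text
time: 30.22
tcp_pos: [0.4056, -0.1269, 0.2211]
ee_rot: [[-0.518, -0.856, 0.007], [-0.856, 0.518, -0.003], [-0.001, -0.007, -1.0]]
wrist_force: [0.2, -0.5, 0.8]
opening: 0.065
```

```bash
python3 -c "
from h import *
go(.403,-.1223,.024,-122)"
```

```text
delta cm [-0.26  0.46 -1.71] turn [ 0.2  0.4 -0.8] j7 -77.0 t 30.225 grasp [ 0.4068 -0.1275  0.0411]
```

Call:
apply_moves(deltas=[[6.5, -0.3, 0.5, -1, 0.2, 0.4, -0.8], [6.5, -0.1, 0, -0.6, 0, 0, 0], [6.5, 0, 0, 0, 0, 0, 0], [0, 0, 0, 0, 0, 0, 0], [0, 0, 0, 0, 0, 0, 0], [0, 0, 0, 0, 0, 0, 0], [0, 0, 0, 0, 0, 0, 0], [0, 0, 0, 0, 0, 0, 0], [0, 0, 0, 0, 0, 0, 0]])

```text
time: 31.35
tcp_pos: [0.4033, -0.1214, 0.2081]
ee_rot: [[-0.527, -0.85, 0.007], [-0.85, 0.527, 0.001], [-0.005, -0.005, -1.0]]
wrist_force: [-0.2, 0.7, 0.2]
opening: 0.0416
```

```bash
python3 -c "
from h import *
print(sense()['opening'])
go(.403,-.1223,.024,-122);go(.5044,-.2716,.03,-67)"
```

```text
0.04159401981432941
delta cm [-0.03 -0.09 -0.41] turn [-0.1  0.4 -0.2] j7 -76.3 t 31.35 grasp [ 0.4045 -0.1211  0.0281]
delta cm [ 10.11 -15.02   0.19] turn [-0.3  0.3 54.8] j7 -76.3 t 31.35 grasp [ 0.4045 -0.1211  0.0281]
```

Call:
apply_moves(deltas=[[0, 0, 0, 3, 0, 0, 0], [0, 0, 0, 5, 0, 0.4, 0], [0, 1, -1, 3, 0, 0, 9], [0, 2, -3, 0, 0, 0, 9], [0, 2, -3, 0, 0, 0, 9], [0, 2, -4, 0, 0, 0, 9], [0, 2, -3, 0, 0, 0, 9], [0, 1, -1, 0, 0, 0, 9], [0, 0, 0, 0, 0, 0, 0], [0, 0, 0, 0, 0, 0, 0]])

```text
time: 32.6
tcp_pos: [0.505, -0.2749, 0.3205]
ee_rot: [[0.403, -0.915, -0.003], [-0.915, -0.403, -0.0], [-0.001, 0.003, -1.0]]
wrist_force: [0.1, 0.4, -0.9]
opening: 0.0417
```

```bash
python3 -c "
from h import *
print(sense()['opening'])
go(.5050,-.2713,.034,-67)
c=cam('wrist'); save(c,'w10.png',None,1)"
```

```text
0.04170620570675855
delta cm [ -0.     0.36 -10.65] turn [ 0.  -0.2 -0.7] j7 -23.1 t 32.6 grasp [ 0.5045 -0.275   0.1405]
```

View pics/w10.png

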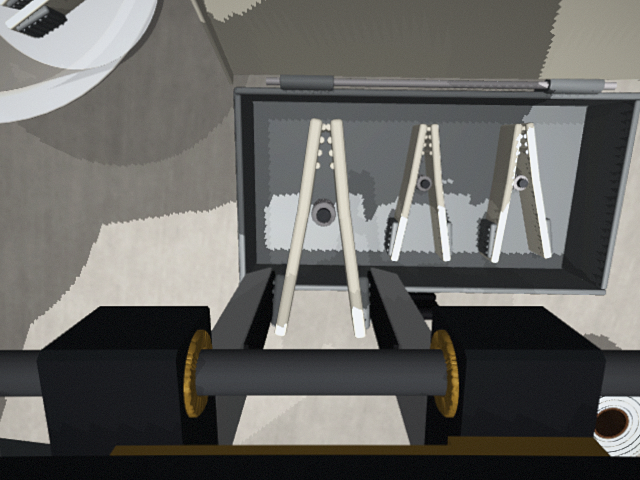

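Two clips lie straight in the case, and the left slot is free below the held clip. I'll lower.

Call:
apply_moves(deltas=[[0, 0, 0.4, -4, 0, -0.2, -0.6], [0, 0, 0, -4, 0, 0, 0], [0, 0, 0, -1.8, 0, 0, 0], [0, 0, 0, -0.6, 0, 0, 0], [0, 0, 0, 0, 0, 0, 0]])

```text
time: 33.28
tcp_pos: [0.5053, -0.268, 0.2163]
ee_rot: [[0.389, -0.921, 0.004], [-0.921, -0.389, -0.001], [0.003, -0.003, -1.0]]
wrist_force: [-0.3, -1.0, -0.3]
opening: 0.0417
```

```bash
python3 -c "
from h import *
s=sense();print(s['opening'],s['wrist_force'])
go(.505,-.2713,.034,-67)"
```

```text
0.04168005671302779 [-0.2769199  -1.0203165  -0.25073432]
delta cm [-0.03 -0.33 -0.23] turn [0.1 0.2 0.1] j7 -19.2 t 33.275 grasp [ 0.506  -0.2682  0.0363]
```

Call:
apply_moves(deltas=[[0, 0, -0.3, -0.2, 0, 0, 0], [0, 0, 0, 0, 0, 0, 0], [4.8, 0, 0, 0, 0, 0, 0], [5.6, 0, 0, 0, 0, 0, 0], [5.6, 0, 0, 4, 0, 0, 0], [5.6, 0, 0, 6, 0, 0, 0], [3, -2, 0, 6, 0, 0, 0], [0, -2, 0, 4, 0, 0, 0], [0, 0, 0, 0, 0, 0, 0]])

```text
time: 34.4
tcp_pos: [0.4643, -0.2717, 0.4217]
ee_rot: [[0.388, -0.922, 0.007], [-0.922, -0.388, -0.002], [0.004, -0.006, -1.0]]
wrist_force: [-0.6, 0.2, -0.5]
opening: 0.0295
```

```bash
python3 - <<'E'
from h import *
import pickle
c=pickle.load(open("top1.pkl","rb"))
x=np.array([np.cos(np.radians(23)),np.sin(np.radians(23))]);y=np.array([-x[1],x[0]]);C=np.array([.5594,-.3243])
for u,z in [((250,180),.05),((250,190),0),((400,145),.05),((420,158),.04),((397,163),.04)]:
    P=px(c,np.array([u])/1.25,z)[0,:2]-C; print(u,"case frame",(P@x).round(3),(P@y).round(3))
c=cam("wrist"); save(c,"w11.png",None,1)
for p in [(.155,.03),(.155,.05)]: print(p,(C+p[0]*x+p[1]*y).round(4)); go(*(C+p[0]*x+p[1]*y),.22,-67)
E
```

```text
(250, 180) case frame 0.266 0.163
(250, 190) case frame 0.266 0.174
(400, 145) case frame 0.221 -0.092
(420, 158) case frame 0.19 -0.115
(397, 163) case frame 0.197 -0.076
(0.155, 0.03) [ 0.6904 -0.2361]
delta cm [22.55  3.5  -2.02] turn [0.1 0.3 0.1] j7 -27.8 t 34.45 grasp [ 0.4658 -0.2714  0.2402]
(0.155, 0.05) [ 0.6825 -0.2177]
delta cm [21.77  5.34 -2.02] turn [0.1 0.3 0.1] j7 -27.8 t 34.45 grasp [ 0.4658 -0.2714  0.2402]
```

View pics/w11.png

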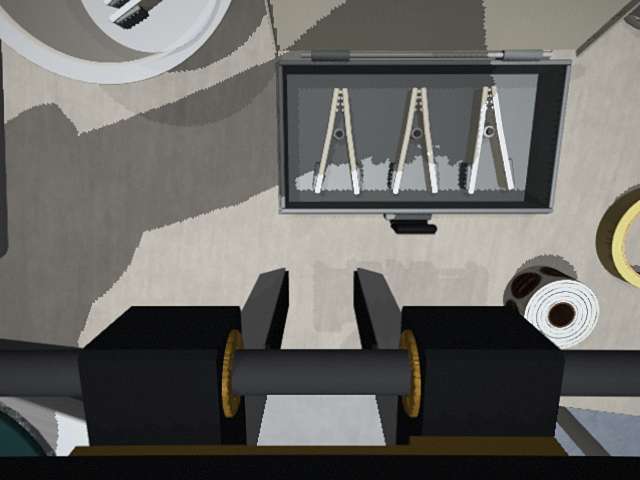

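All three firm clips lie side by side, and the two weak ones are in the bowl. To get behind the lid, I'll turn the hand so the camera side faces away from the wall.

Call:
apply_moves(deltas=[[0, 0, 0, 4, 0, 0, 10], [0, 0, 0, 0, 0, 0, 10], [0, 0, 0, 0, 0, 0, 10], [0, 0, 0, 0, 0, 0, 10], [0, 0, 0, 0, 0, 0, 10], [0, 0, 0, 0, 0, 0, 10], [0, 0, 0, 0, 0, 0, 10], [0, 0, 0, 0, 0, 0, 10], [0, 0, 0, 0, 0, 0, 10], [0, 0, 0, 0, 0, 0, 10], [0, 0, 0, 0, 0, 0, 10], [0, 1, 0.5, 0, 0, 0, 10], [0, 2, 1, 0, 0, 0, 10], [0, 3, 1, 0, 0, 0, 10], [0, 3, 1, 0, 0, 0, 10], [0, 3, 1, 0, 0, 0, 10], [0, 3, 0.5, 0, 0, 0, 10], [0, 3, 0, 0, 0, 0, 10], [0, 2, 0, 0, 0, 0, 0], [0, 0, 0, 0, 0, 0, 0]])

```text
time: 36.95
tcp_pos: [0.6789, -0.2134, 0.4282]
ee_rot: [[-0.492, 0.87, -0.022], [0.871, 0.492, -0.01], [0.002, -0.025, -1.0]]
wrist_force: [-1.0, -0.1, 0.3]
opening: 0.0005
```

```bash
python3 -c "
from h import *
go(.6825,-.2177,.22,113); print(np.round(sense()['joint_positions'],1))"
```

```text
delta cm [ 0.36 -0.43 -2.82] turn [ 0.5 -1.3 -6.5] j7 137.6 t 36.95 grasp [ 0.6749 -0.2153  0.2483]
[  8.8  32.5   9.3  76.6  -4.3  72.3 137.6]
```

Call:
apply_moves(deltas=[[0, 0.4, -0.4, 0, 0.5, -1.3, -6.5], [0, 0.1, 0, -2, 0, 0, 0], [0, 0, 0, 0, 0, 0, 0]])

```text
time: 37.33
tcp_pos: [0.6828, -0.2174, 0.403]
ee_rot: [[-0.39, 0.921, -0.005], [0.921, 0.39, 0.002], [0.004, -0.004, -1.0]]
wrist_force: [0.3, -0.0, 0.1]
opening: 0.0006
```

```bash
python3 -c "
from h import *
go(.6825,-.2177,.164,113)"
```

```text
delta cm [-0.03 -0.03 -5.9 ] turn [-0.1 -0.3  0. ] j7 132.4 t 37.325 grasp [ 0.6819 -0.217   0.223 ]
```

Call:
apply_moves(deltas=[[0, 0, 0, -3, 0, 0, 0], [0, 0, 0, -3, 0, 0, 0], [0, 0, 0, 0, 0, 0, 0], [0, -0.9, -0.4, 0, 0, 0, 0], [0, -0.9, -0.4, 0, 0, 0, 0], [0, -0.9, -0.4, 0, 0, 0, 0], [0, -0.9, -0.4, 0, 0, 0, 0], [0, -0.9, -0.4, 0, 0, 0, 0]])

```text
time: 38.33
tcp_pos: [0.6342, -0.2387, 0.3458]
ee_rot: [[-0.397, 0.918, -0.002], [0.918, 0.397, 0.0], [0.001, -0.001, -1.0]]
wrist_force: [1.3, 1.2, 0.3]
opening: 0.0008
```

Call:
apply_moves(deltas=[[0, -0.9, -0.4, 0, 0, 0, 0], [0, -0.9, -0.4, 0, 0, 0, 0], [0, -0.9, -0.4, 0, 0, 0, 0], [0, -0.9, -0.4, 0, 0, 0, 0]])

```text
time: 38.83
tcp_pos: [0.5955, -0.2558, 0.3458]
ee_rot: [[-0.397, 0.918, -0.002], [0.918, 0.397, 0.001], [0.001, -0.001, -1.0]]
wrist_force: [1.0, -0.0, -0.1]
opening: 0.0007
```

```bash
python3 -c "
from h import *
p=sense(); R=np.array(p['ee_rot']); g=np.array(p['tcp_pos'])+.199*R[:,2]; t=np.radians(23); d=g[:2]-[.5594,-.3243]
print('tip case x',d@[np.cos(t),np.sin(t)],'y',d@[-np.sin(t),np.cos(t)],'z',g[2],p['wrist_force'])"
```

```text
tip case x 0.05969239007315924 y 0.049185838693461895 z 0.14676050895350307 [ 1.01460632 -0.02935499 -0.1408753 ]
```

Call:
apply_moves(deltas=[[0, -0.9, -0.4, 0, 0, 0, 0], [0, -0.9, -0.4, 0, 0, 0, 0], [0, -0.9, -0.4, 0, 0, 0, 0], [0, -0.9, -0.4, 0, 0, 0, 0], [0, -0.9, -0.4, 0, 0, 0, 0], [0, -0.9, -0.4, 0, 0, 0, 0], [0, 0, 0, 3, 0, 0, 0], [0, 0, 0, 3, 0, 0, 0], [0, 0, 0, 0, 0, 0, 0], [0, 0, 0, 0, 0, 0, 0], [0, 0, 0, 0, 0, 0, 0], [0, 0, 0, 0, 0, 0, 0], [0, 0, 0, 0, 0, 0, 0], [0, 0, 0, 0, 0, 0, 0], [0, 0, 0, 0, 0, 0, 0], [0, 0, 0, 0, 0, 0, 0]])

```text
time: 40.83
tcp_pos: [0.535, -0.2826, 0.4046]
ee_rot: [[-0.396, 0.918, -0.006], [0.918, 0.396, 0.002], [0.004, -0.005, -1.0]]
wrist_force: [0.5, -0.1, -0.5]
opening: 0.0004
```

```bash
python3 - <<'E'
from h import *
c=cam("scene"); save(c,"s2.png",(220,110,480,340),2); go(.502,-.3487,.25,113)
E
```

```text
delta cm [-3.3  -6.62  2.54] turn [-0.1 -0.4 -0.3] j7 142.3 t 40.875 grasp [ 0.5339 -0.2822  0.2246]
```

View pics/s2.png

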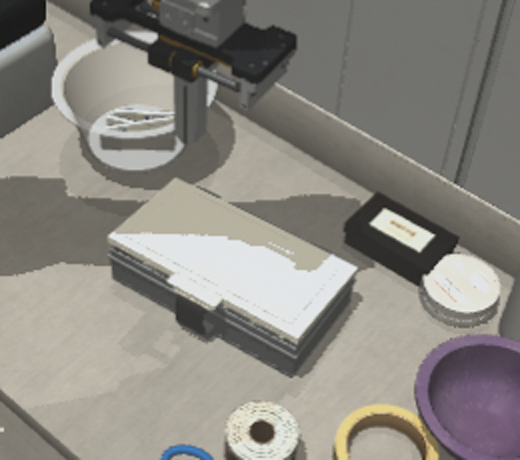

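The lid is down and resting on the catch. Next I'll press its front edge.

Call:
apply_moves(deltas=[[0, -0.8, -1.6, 0, 0, 0, -7], [0, -0.8, -1.6, 0, 0, 0, -7], [0, -0.8, -1.6, -3, 0, 0, -7], [0, -0.8, -1.7, -3, 0, 0, 0], [0, 0, 0, -4, 0, 0, 0], [0, 0, 0, 0, 0, 0, 0]])

```text
time: 41.62
tcp_pos: [0.5021, -0.3493, 0.3032]
ee_rot: [[-0.029, 1.0, -0.003], [1.0, 0.029, 0.003], [0.003, -0.003, -1.0]]
wrist_force: [0.1, -0.1, 0.2]
opening: 0.0005
```

```bash
python3 - <<'E'
from h import *
go(.503,-.3482,.089)
E
```

```text
delta cm [ 0.09  0.11 -3.42] turn [-0.2 -0.2 -0. ] j7 131.6 t 41.625 grasp [ 0.5016 -0.3488  0.1232]
```

Call:
apply_moves(deltas=[[0, 0.1, 0.1, -2.4, 0, 0, 0], [0, 0, 0, -0.5, 0, 0, 0], [0, 0, 0, -0.4, 0, 0, 0], [0, 0, 0, -0.4, 0, 0, 0]])

```text
time: 42.12
tcp_pos: [0.5049, -0.3492, 0.2716]
ee_rot: [[-0.029, 1.0, 0.003], [1.0, 0.029, -0.0], [-0.001, 0.003, -1.0]]
wrist_force: [0.2, -0.3, 0.7]
opening: 0.0001
```

Call:
apply_moves(deltas=[[0, 0, 0, -0.4, 0, 0, 0], [0, 0, 0, -0.4, 0, 0, 0]])

```text
time: 42.38
tcp_pos: [0.5049, -0.3497, 0.2657]
ee_rot: [[-0.029, 1.0, 0.004], [1.0, 0.029, -0.001], [-0.001, 0.004, -1.0]]
wrist_force: [-4.1, 1.9, 8.5]
opening: 0.0007
```

Call:
apply_moves(deltas=[[0, 0, 0, -0.4, 0, 0, 0], [0, 0, 0, -0.4, 0, 0, 0]])

```text
time: 42.62
tcp_pos: [0.5049, -0.3499, 0.2584]
ee_rot: [[-0.029, 1.0, 0.005], [1.0, 0.029, -0.002], [-0.002, 0.005, -1.0]]
wrist_force: [0.0, -0.1, -0.3]
opening: 0.0002
```

Call:
apply_moves(deltas=[[0, 0, 0, -0.4, 0, 0, 0], [0, 0, 0, -0.4, 0, 0, 0]])

```text
time: 42.88
tcp_pos: [0.5051, -0.3506, 0.2552]
ee_rot: [[-0.029, 1.0, 0.007], [1.0, 0.029, -0.002], [-0.002, 0.007, -1.0]]
wrist_force: [-28.5, 21.0, 84.3]
opening: 0.0004
```

Call:
apply_moves(deltas=[[0, 0, 0, -0.4, 0, 0, 0], [0, 0, 0, -0.4, 0, 0, 0]])

```text
time: 43.12
tcp_pos: [0.5047, -0.3511, 0.2554]
ee_rot: [[-0.028, 1.0, 0.01], [1.0, 0.028, 0.001], [0.0, 0.01, -1.0]]
wrist_force: [-27.8, 20.7, 77.4]
opening: 0.0005
```

It's hard against the stop at tip height 56 mm, so it's fully shut. I'll retreat.

Call:
apply_moves(deltas=[[0, 0, 0, 1, 0, 0, 0], [0, 0, 0, 4, 0, 0, 0], [0, -1, 0, 6, 0, 0, 0], [0, -3, 2, 6, 0, 0, -5], [0, -4, 3, 4, 0, 0, -5], [0, -4, 4, 0, 0, 0, -5], [0, 0, 4, 0, 0, 0, 0], [0, 0, 0, 0, 0, 0, 0], [0, 0, 0, 0, 0, 0, 0]])

```text
time: 44.25
tcp_pos: [0.3854, -0.2211, 0.4646]
ee_rot: [[0.24, 0.971, 0.016], [0.971, -0.24, -0.002], [0.002, 0.016, -1.0]]
wrist_force: [0.3, -0.4, 0.5]
opening: 0.0004
```

```bash
python3 - <<'E'
from h import *
import cv2
a=cam("scene"); b=cam("top")
A=cv2.resize(a["frame"][110:340,210:470,::-1],None,fx=1.53,fy=1.53); B=cv2.resize(b["frame"][130:360,120:380,::-1],None,fx=1.53,fy=1.53)
cv2.imwrite("pics/f1.png",np.hstack([A,B])); print(sense()["wrist_force"])
E
```

```text
[-1.55653682 -1.01652783 -0.43652048]
```

View pics/f1.png

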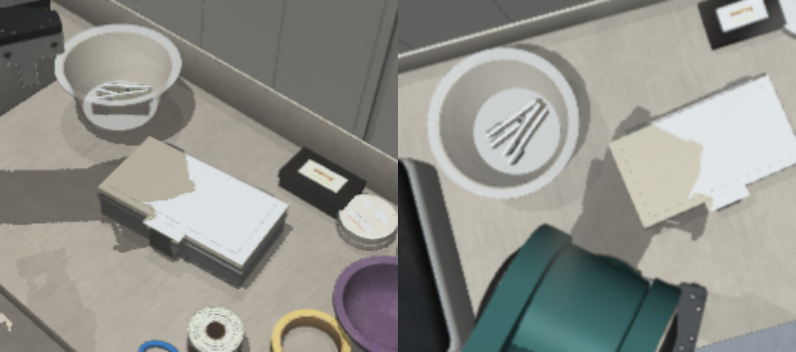

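The lid lies flat and shut, the bowl is upright with both weak clips, and nothing is left on the bench. I'll hand in.

```bash
python3 -c "
from h import *
print(workorder.job_done())"
```

```text
the job is handed in; nothing more can be done
None
```

The job is handed in at about 44 s: the three firm clips are shut in the case and the two weak ones are in the white bowl.

- **Squeeze test:** five clips were present, three on the bench and two in the case. At 8 N, three stayed about 42 mm wide (firm) and two closed to about 28 mm (weak). One weak clip came from the bench and one from the case.
- **Case:** a wrist picture before closing showed the three firm clips lying straight, side by side, with nothing stacked. I swung the lid over and pressed the middle of its front edge. It snapped at about 9 N or just above, then stood firm with the fingertip 56 mm above the table. The last pictures show it lying flat.
- **Bowl and bench:** the last pictures show the bowl upright with both weak clips in it. The rest of the bench looked undisturbed in what they covered; the scissors and part of the bench were out of view.

**Check that came out high:** my confirming press after the snap reached about 91 N at the wrist. That is under the 120 N limit. The fingertips did the pressing, so I took the 40 N limit on the arm and gripper body not to apply.

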